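Find the rattling specimen case

TASK

First blow the inspection pad clean: press the red nozzle cap of the fixed air can right down for a moment and let it spring back up. Then lift the three sealed cases one at a time and shake or rock each briskly to and fro, end to end along its length, until you find the one with a part rattling loose inside (shake that one too if it is the last left), setting each quiet case gently back, lid up, where it stood. Finish holding the rattling case in the gripper, still, level and lid up, about a hand's breadth above the centre of the inspection pad and touching nothing else; bring no quiet case there, and leave everything else on the bench where it is.

Things in the scene. Friction and masses are not known exactly. Their poses are not given: they have to be found in the camera images.
- case_blue_mid (a point): Centre of the sealed opaque case with the blue lid: white box 130 (x) x 52 (y, grip here) x 46 mm (z, lid up), 0.35-0.45 kg, on the mat. One case, any colour, holds a 0.25 kg steel part that slides 82 mm end to end along x (friction 0.1: slides if tilted over 6 degrees or jerked over 1 m/s2; else stays, shifting the weight at the grip); it starts in the middle. The other two are packed tight, same weight.
- case_green_mid (a point): Centre of the sealed opaque case with the green lid: white box 130 (x) x 52 (y, grip here) x 46 mm (z, lid up), 0.35-0.45 kg, on the mat. One case, any colour, holds a 0.25 kg steel part that slides 82 mm end to end along x (friction 0.1: slides if tilted over 6 degrees or jerked over 1 m/s2; else stays, shifting the weight at the grip); it starts in the middle. The other two are packed tight, same weight.
- case_yellow_mid (a point): Centre of the sealed opaque case with the yellow lid: white box 130 (x) x 52 (y, grip here) x 46 mm (z, lid up), 0.35-0.45 kg, on the mat. One case, any colour, holds a 0.25 kg steel part that slides 82 mm end to end along x (friction 0.1: slides if tilted over 6 degrees or jerked over 1 m/s2; else stays, shifting the weight at the grip); it starts in the middle. The other two are packed tight, same weight.
- mat: Dark mat, fixed, 240 x 310 mm, 4 mm thick; origin at the centre of its underside, z up. The cases stand on it in a row along its y axis, at least 45 mm apart, colours in any order, lengths along its x axis. A small vial and a dish, at most 45 mm high, stand on it about 85 mm to +x of its centre, beyond the cases.
- pad (a point): Centre of the top of the round inspection pad (black, green centre, 110 mm across), 16 mm above the bench, on an aluminium base plate. The plate (140 x 280 x 10 mm, fixed) also carries the air can; z up, the plate's y axis runs from the pad to the can, whose axis is 150 mm from here.
- cap_top (a point): Centre of the flat top of the red sprung nozzle cap (32 mm across) on the fixed, clamped grey and blue air can (74 mm across at its clamp rings); about 193 mm above the bench when up. Moves down with the cap. Its white spout points at the pad.
- cap (a joint): How far the nozzle cap is pressed down: 0 = up, 0.007 m = fully down. It starts to give at about 2 N, is fully down at about 6 N, and springs back when let go.
- vial: Bystander, loose, to be left alone: small amber glass vial, 28 mm wide, 45 mm high, on the mat. Origin at the centre of its underside.
- dish: Bystander, loose, to be left alone: clear dish with lid, 64 mm wide, 15 mm high, on the mat. Origin at the centre of its underside.
- beaker: Bystander, loose, to be left alone: empty glass beaker, 70 mm wide, 90 mm high. Origin at the centre of its underside.
- reagent: Bystander, loose, to be left alone: brown reagent bottle, 70 mm wide, 130 mm high. Origin at the centre of its underside.
- tip_rack: Bystander, loose, to be left alone: white box of yellow pipette tips, 80 x 115 x 47 mm. Origin at the centre of its underside.
- timer: Bystander, loose, to be left alone: white bench timer, 55 x 75 x 24 mm. Origin at the centre of its underside.
- jar: Bystander, loose, to be left alone: glass jar with white cap, 60 mm wide, 75 mm high. Origin at the centre of its underside.

How it is judged:
By the outcome, as a careful person would: the job done as asked, in the order asked, and still so for the second after the job is handed in, while the arm keeps its last pose, push and grip.
It also fails if it takes over 72 s, if anything falls off the work surface, if the arm or the gripper's body presses on something with over 40 N, if the wrist force passes 120 N, or if a joint passes its speed limit or range.

ROBOT

A 7-joint arm with a two-finger parallel gripper is mounted at the origin on the work surface. World frame = base frame: x ahead of the robot, y to its left, z up, the work surface at z = 0. Lengths are in m, angles in rad, forces in N, time in s.
With the tool pointing down it reaches from about 0.4 to 0.85 m from the base axis. Payload 6.9 kg.
Tool frame: the origin (TCP) lies midway between the tips of the shut fingers; the grasp point (between the pads) lies behind it (ctrl.pinch_z is the z of the grasp point in the tool frame, in m); z points along the fingers, y is the direction in which the jaws open and shut (so a half turn about z gives the same grasp; the last joint's range is limited). The gripper opens to 85 mm and grips with 20 to 120 N. Pads are 22 mm wide; open, the fingers measure 114 mm over their backs; the gripper's body (76 mm by 85 mm) begins 54 mm behind the grasp point. The pads swing forward as they close: fully open they stand 13 mm farther back than shut.
Start: joints at [1.266, 0.507, -0.238, 1.5, 0.126, 1.149, -0.155], TCP at [0.249, -0.573, 0.231] pointing down, gripper open.
Joint ranges: [-3.08, 3.08], [-0.24, 2.05], [-1.43, 1.35], [0, 2.5], [-1.52, 4.66], [0.17, 1.96], [-2.89, 2.89]. Speed limits (rad/s): [2.39, 2.39, 3.14, 3.14, 3.14, 3.14, 3.14].

INTERFACE

Orientations are given as a unit quaternion [w, x, y, z].
In Python, from station import ctrl, get_state, vision, ticket, models gives the robot as it stands. Calls block until the motion is done:
- ctrl.movep(position, orientation): joint-space move of the TCP to a pose.
- ctrl.movel(position, frame=None, max_speed=0.15): straight line of the TCP; frame=None keeps the orientation; max_speed is the mean speed in m/s.
- ctrl.set_joints(angles): joint-space move.
- ctrl.ungrasp() and ctrl.close_gripper(force=None): open the fingers fully, or close them until they stop; force is the grip in N (None keeps the last).
- ctrl.pause(seconds).
- ctrl.ik(position, orientation): joint angles nearest the present ones, or None.
- get_state(): the state.
- vision.grab_frame(name): name is "side" or "top"; returns (picture, depth): 480x640x3 uint8, blue, green, red; 480x640 float32, m along the optical axis (not along the pixel's ray), 0 where there is no reading.
- vision.camera_info(name): a dict with "mtx" (3x3 intrinsics, pixels), "R" (3x3) and "t" (3): a world point X has camera coordinates R X + t. Camera axes: x right, y down, z forward; pixel columns grow to the right and rows downward; lengths in m; the calibration is good to about 2 mm. A picture is of the moment at which its call begins. camera_info takes no time and is no camera call.
A pose or a line that the arm cannot do raises ctrl.Unreachable and nothing moves.
- ticket.close_job(): hands the job in, once; it reports no verdict.
Trained networks look in the newest picture that a camera, given by its name, has taken for a name from the list of things; names that differ only in an ending like _2 or _b are one class to them, and where a whole thing is asked for, a point or a joint stands for the part that bears it (a point fixed in the world has none). Each returns a list of dicts, best first, with "p" (0 to 1); they miss things now and then, are a little off and sometimes report something else, mostly with a low value. They report only what shows in the picture. A call takes as long as a camera call.
- models.recognise(camera, target): "point" ([column, row] in pixels, amid what is visible of it).
- models.masks_of(camera, target): "mask" (480x640 bool, what is visible of it) and "point" ([column, row] in pixels, amid what is visible of it).
The state is a dict: "time": time; "qpos": joint angles; "qd": joint speeds; "tau": joint torques, N m; "tcp_pos": TCP position; "eef_rot": TCP orientation; "contact_force": force on the tool from outside, world axes, zero at the start; "wrist_torque": the same for the moment, N m; "width": finger opening in m.
Only numpy, scipy, OpenCV 4.12 (cv2) and the standard library are available. Lean on these libraries where they do the work, as an engineer would, in place of code of your own. Each camera call takes 0.05 s, during which the arm holds its last target.

## Working session

There is one attempt and no reset: what is moved stays moved. The work goes in short steps, each a Python script; the robot and the scene stay as the last script left them, time stands still between calls to the robot, and variables do not carry over. Pictures are saved under pics/ and viewed, and the job is handed in when it is done.

```bash
ls; mkdir -p pics; python3 - <<'E'
from station import ctrl,get_state,vision
import cv2
s=get_state();print(s, ctrl.pinch_z)
for n in("top","side"):
    p,d=vision.grab_frame(n);cv2.imwrite(f"pics/{n}0.png",p);c=vision.camera_info(n);print(n,c)
E
```

```text
pics
{'time': 0.0, 'qpos': array([ 1.2664534 ,  0.50830998, -0.23751256,  1.50114874,  0.12573746,
        1.14890241, -0.15479023]), 'qd': array([-0.00011367,  0.00130975, -0.00207085,  0.00078176, -0.00051413,
        0.00011401, -0.00162781]), 'tau': array([-5.00418337e-04, -6.20611882e+01, -2.18677148e+00, -2.49655366e+01,
        1.27416113e-02,  1.20148304e-02,  7.39067048e-06]), 'tcp_pos': array([ 0.24874819, -0.5728107 ,  0.23044107]), 'eef_rot': array([-8.60455512e-04,  9.79073167e-01,  2.03506622e-01, -2.18827345e-04]), 'contact_force': array([ 1.60018788, -0.38685388, -0.34072987]), 'wrist_torque': array([0.04272465, 0.00864548, 0.03514421]), 'width': 0.08524051731519579} -0.0187
top {'mtx': array([[550.51820455,   0.        , 321.36593296],
       [  0.        , 550.51820455, 235.993462  ],
       [  0.        ,   0.        ,   1.        ]]), 'R': array([[ 0.02312349, -0.9997083 , -0.00697303],
       [-0.99270227, -0.0221346 , -0.11854227],
       [ 0.11835335,  0.00966325, -0.99292452]]), 't': array([-0.09595097,  0.52814335,  1.42304296])}
side {'mtx': array([[597.60186663,   0.        , 317.54343599],
       [  0.        , 597.60186663, 238.65618816],
       [  0.        ,   0.        ,   1.        ]]), 'R': array([[-0.79208428, -0.61015232,  0.01779444],
       [-0.31488922,  0.38346054, -0.86821817],
       [ 0.52292187, -0.69330524, -0.49586346]]), 't': array([0.37393331, 0.29784115, 1.05187033])}
```

View pics/top0.png

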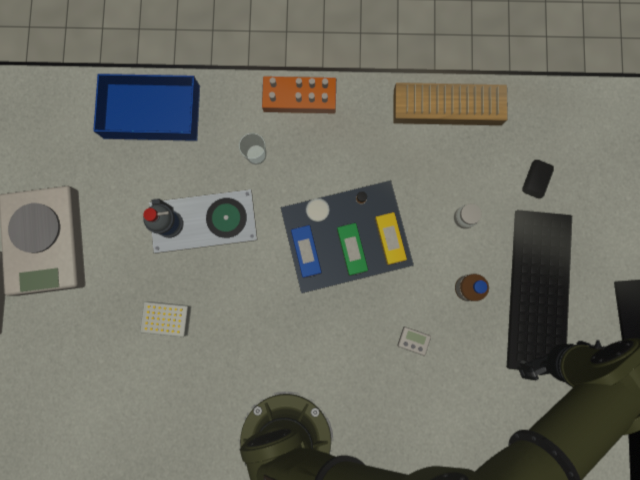

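View pics/side0.png

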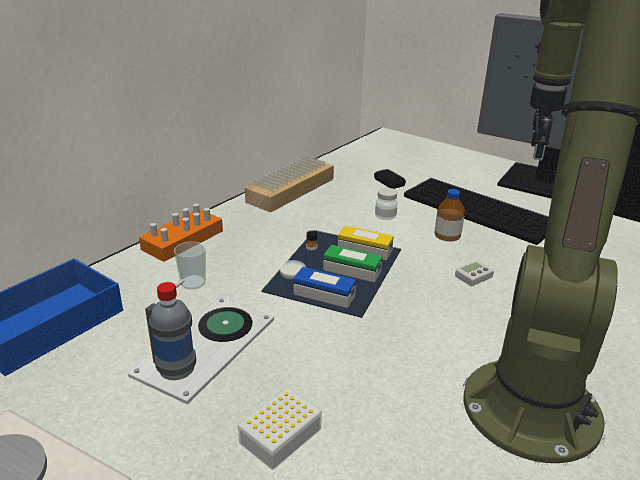

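The top view shows the cap at about (151,214) and the pad at (226,217). The lids are blue (306,251), green (352,249) and yellow (391,238), with the dish at (317,209) and the vial at (362,197). Next I'll turn these into positions.

```bash
cat > h.py <<'E'
from station import ctrl,get_state,vision,models,ticket
import numpy as np,cv2
from scipy.spatial.transform import Rotation as Rn
def world(cam,uv,d):
    c=vision.camera_info(cam);uv=np.atleast_2d(uv).astype(float);d=np.asarray(d,float)
    r=np.c_[uv,np.ones(len(uv))]@np.linalg.inv(c["mtx"]).T
    return (r*d.reshape(-1,1)-c["t"])@c["R"]
def proj(cam,X):
    c=vision.camera_info(cam);p=(np.atleast_2d(X)@c["R"].T+c["t"])@c["mtx"].T
    return p[:,:2]/p[:,2:]
def quat(yaw_y): # tool down, tool y axis at world angle yaw_y
    y=np.array([np.cos(yaw_y),np.sin(yaw_y),0]);z=np.array([0,0,-1.]);x=np.cross(y,z)
    q=Rn.from_matrix(np.c_[x,y,z]).as_quat();return np.r_[q[3],q[:3]]
def pts(cam,mask,d):
    v,u=np.nonzero(mask&(d>0));return world(cam,np.c_[u,v],d[v,u])
E
python3 - <<'E'
from h import *
np.set_printoptions(precision=4,suppress=True)
for cam in("top","side"):
    p,d=vision.grab_frame(cam)
    for n in["case_blue_mid","case_green_mid","case_yellow_mid","cap_top","cap","pad","mat","vial","dish"]:
        for m in models.masks_of(cam,n)[:1]:
            P=pts(cam,m["mask"],d)
            zt=np.percentile(P[:,2],90)
            T=P[P[:,2]>zt-.006]
            (c,s,a)=cv2.minAreaRect(T[:,:2].astype(np.float32)*1000)
            print(cam,n,round(m["p"],2),m["point"],"zt",round(zt,4),"mean",T.mean(0),"rect",np.round(c,1),np.round(s,1),round(a,1))
E
```

```text
top case_blue_mid 0.56 [305.3, 250.8] zt 0.0527 mean [ 0.4901 -0.0445  0.0501] rect [489.8 -44.5] [128.8  51.8] 15.4
top case_green_mid 0.63 [351.5, 248.0] zt 0.0527 mean [ 0.4973 -0.1654  0.0501] rect [ 498.3 -164.8] [129.2  51.7] 15.7
top case_yellow_mid 0.55 [388.1, 237.0] zt 0.0526 mean [ 0.527  -0.2655  0.0501] rect [ 528.4 -265.3] [129.5  52. ] 14.5
top cap_top 0.69 [150.9, 213.1] zt 0.1945 mean [0.5544 0.3211 0.1919] rect [553.5 321.2] [26.5 28.9] 1.7
top cap 0.5 [154.8, 211.4] zt 0.1944 mean [0.5557 0.3217 0.192 ] rect [555.5 321.3] [30.5 29. ] 1.1
top pad 0.55 [200.5, 216.6] zt 0.1349 mean [0.5544 0.3145 0.1589] rect [559. 324.] [72.6 67.2] 46.4
top mat 0.63 [345.9, 221.5] zt 0.0073 mean [ 0.5428 -0.152   0.0053] rect [ 537.4 -150.1] [243.6 315.5] 15.8
top vial 0.52 [361.8, 197.1] zt 0.0509 mean [ 0.6381 -0.1877  0.049 ] rect [ 638.2 -187.9] [25.  23.9] 57.0
top dish 0.83 [318.8, 209.4] zt 0.0223 mean [ 0.6052 -0.0719  0.0195] rect [605.5 -71.6] [62.  57.3] 89.6
side case_blue_mid 0.97 [323.5, 284.3] zt 0.0515 mean [ 0.4823 -0.0369  0.0501] rect [484.8 -39.4] [130.8  57.9] 1
[... 186 characters left out ...]
19  -0.2543  0.05  ] rect [ 515.3 -231.6] [130.6 117.8] 16.1
side cap_top 0.58 [165.6, 290.9] zt 0.1942 mean [0.5491 0.3282 0.1927] rect [550.5 326.9] [30.  32.7] 48.5
side cap 0.69 [168.7, 288.7] zt 0.1942 mean [0.549  0.3282 0.1927] rect [550.1 327.2] [30.7 31.8] 40.4
side pad 0.68 [184.9, 340.7] zt 0.145 mean [0.5429 0.3319 0.1638] rect [547.2 326. ] [66.1 56.7] 65.1
side mat 0.96 [323.1, 269.3] zt 0.0066 mean [ 0.5216 -0.1122  0.0045] rect [ 532.4 -146.5] [241.4 317.1] 14.9
side vial 0.45 [311.7, 238.2] zt 0.0499 mean [ 0.6314 -0.1809  0.0489] rect [ 631.5 -181.4] [20.8 29.7] 27.0
side dish 0.77 [290.3, 267.7] zt 0.0218 mean [ 0.6012 -0.0636  0.0202] rect [584.7 -48.1] [ 59.1 119.1] 40.9
```

```bash
python3 - <<'E'
from h import *
np.set_printoptions(precision=4,suppress=True)
for cam in("top","side"):
    p,d=vision.grab_frame(cam)
    hsv=cv2.cvtColor(p,cv2.COLOR_BGR2HSV)
    # dark/green pixels near the pad at height 0.016
    vv,uu=np.mgrid[:480,:640]; P=world(cam,np.c_[uu.ravel(),vv.ravel()],d.ravel()).reshape(480,640,3)
    near=(np.hypot(P[...,0]-.545,P[...,1]-.175)<.085)&(P[...,2]<.03)
    m=near&((hsv[...,2]<70)|(hsv[...,1]>80))
    n,l,s,c=cv2.connectedComponentsWithStats(m.astype(np.uint8)); k=1+s[1:,4].argmax()
    m=l==k; v,u=np.nonzero(m); q=P[m]
    cc,r=cv2.minEnclosingCircle(q[:,:2].astype(np.float32))
    rect=cv2.minAreaRect(q[:,:2].astype(np.float32))
    print(cam,m.sum(),c[k],q.mean(0),cc,r,rect)
    red=((hsv[...,0]<8)|(hsv[...,0]>172))&(hsv[...,1]>150)&(P[...,2]>.19)&(P[...,2]<.2)&(P[...,1]>.25)&(P[...,1]<.4)
    q=P[red];print("cap",len(q),q.mean(0),np.median(q[:,2]),cv2.minEnclosingCircle(q[:,:2].astype(np.float32)))
E
```

```text
top 1179 [225.7201 217.3393] [0.5769 0.1741 0.015 ] (0.5763573050498962, 0.1747460812330246) 0.05423986539244652 ((0.5778230428695679, 0.174525648355484), (0.1036275252699852, 0.10574089735746384), 1.2864834070205688)
cap 89 [0.5538 0.3212 0.1928] 0.19273569951232727 ((0.5535501837730408, 0.32092973589897156), 0.015203083865344524)
side 1380 [224.9906 324.3993] [0.5695 0.1824 0.0167] (0.573225200176239, 0.18149693310260773) 0.056475017219781876 ((0.5732876658439636, 0.1790241301059723), (0.10801699757575989, 0.10842771083116531), 62.50249481201172)
cap 162 [0.5492 0.328  0.1931] 0.1932529111656362 ((0.5503439903259277, 0.3261295557022095), 0.016161423176527023)
```

```bash
python3 - <<'E'
from h import *
np.set_printoptions(precision=4,suppress=True)
ctrl.close_gripper(30)
print(get_state()["time"],get_state()["width"])
q=quat(np.arctan2(.3245,.5515))
ctrl.movel([.249,-.573,.28])
ctrl.movep([.5515,.3245,.26],q)
s=get_state();print(s["time"],s["tcp_pos"],s["qpos"])
ctrl.movel([.5515,.3245,.203],max_speed=.15)
f0=get_state()["contact_force"];print(f0,get_state()["time"])
z=.195
while z>.180:
    ctrl.movel([.5515,.3245,z],max_speed=.03)
    s=get_state();f=s["contact_force"]-f0;print(round(z,4),s["tcp_pos"],f,round(s["time"],2))
    if f[2]>9: break
    z-=.002
ctrl.pause(.3);print(get_state()["contact_force"]-f0)
p,_=vision.grab_frame("side");cv2.imwrite("pics/press.png",p[200:420,60:360])
E
```

```text
1.9667 -0.0003539148410326817
5.75 [0.5521 0.3237 0.2599] [ 0.0425  0.7558 -1.2572  1.4031  0.7144  1.4838 -0.6543]
[-1.0805  1.5247 -0.0563] 6.2833
0.195 [0.5515 0.3245 0.1951] [ 0.7653 -1.0768  0.1208] 6.7
0.193 [0.5516 0.3247 0.1932] [ 1.1556 -0.5862  1.5597] 6.95
0.191 [0.5515 0.3247 0.1912] [ 0.6377 -1.5726  3.4946] 7.2
0.189 [0.5516 0.3247 0.1892] [ 1.3416 -0.9403  3.7623] 7.45
0.187 [0.5516 0.3247 0.1872] [ 2.069  -1.7527  4.7458] 7.7
0.185 [0.5516 0.3248 0.1861] [-0.0399 -2.9354 11.1897] 7.95
[ 0.6194 -2.7     8.8431]
```

View pics/press.png

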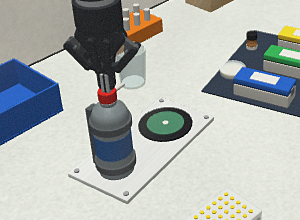

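The tips are on the red cap at about (107,97) in the crop. It bottomed out at z = 0.186, 7 mm of travel, with 9–11 N. Next I'll release it and move to the blue case.

```bash
cat >> h.py <<'E'
YAW=np.radians(15.4)
CASES=dict(blue=(.4872,-.0420),green=(.4955,-.162),yellow=(.5255,-.262))
Q=quat(YAW-np.pi/2)
E
python3 - <<'E'
from h import *
np.set_printoptions(precision=4,suppress=True)
ctrl.movel([.5515,.3245,.25],max_speed=.2)
p,d=vision.grab_frame("side");cv2.imwrite("pics/up.png",p[200:420,60:360])
hsv=cv2.cvtColor(p,cv2.COLOR_BGR2HSV)
red=((hsv[...,0]<8)|(hsv[...,0]>172))&(hsv[...,1]>150)
P=pts("side",red,d);P=P[(P[:,2]>.18)&(P[:,2]<.2)&(P[:,1]>.25)];print("cap z",np.percentile(P[:,2],80))
for n,c in CASES.items():
  for a in(0,np.pi):
    print(n,ctrl.ik([*c,.15],quat(YAW-np.pi/2+a)))
t=get_state()["time"]
ctrl.movep([*CASES["blue"],.15],Q);print(get_state()["time"]-t)
ctrl.ungrasp();s=get_state();print(s["time"]-t,s["qpos"],s["tcp_pos"])
for n in("side","top"):
    p,d=vision.grab_frame(n);cv2.imwrite(f"pics/above_{n}.png",p)
E
```

```text
cap z 0.19395964845222488
blue [ 0.6516  0.5084 -0.9107  1.9612  0.5058  0.9167 -1.8198]
blue [ 0.8015  0.6403 -1.2251  1.9598  0.7016  1.057   1.0988]
green [ 0.8715  0.5644 -0.9307  1.8822  0.5458  0.9728 -1.6083]
green [ 1.0028  0.6926 -1.2254  1.8809  0.7333  1.1144  1.331 ]
yellow [ 0.9737  0.6633 -0.9334  1.712   0.5966  1.0774 -1.456 ]
yellow [ 1.0889  0.7916 -1.2259  1.7107  0.7909  1.2279  1.5026]
1.433300000000001
2.2167000000000012 [ 0.6516  0.5083 -0.9107  1.9612  0.5058  0.9167 -1.8198] [ 0.4872 -0.0421  0.15  ]
```

View pics/above_side.png

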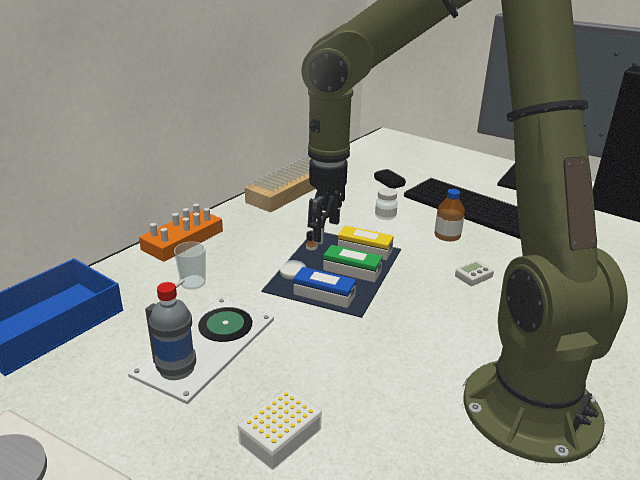

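The cap has sprung back to z ≈ 0.194. The gripper is above the blue case, with its fingers at about (323,235).

```bash
cat >> h.py <<'E'
U=np.array([np.cos(YAW),np.sin(YAW),0])
def tq(n=3):
    w=[]
    for _ in range(n):
        ctrl.pause(.05);s=get_state();w.append(np.r_[s["contact_force"],s["wrist_torque"]])
    return np.mean(w,0)
def T(): return get_state()["time"]
def tiltq(deg):
    r0=Rn.from_quat(np.r_[Q[1:],Q[0]]); ax=np.array([-np.sin(YAW),np.cos(YAW),0])
    r=Rn.from_rotvec(ax*np.radians(deg))*r0
    q=r.as_quat();return np.r_[q[3],q[:3]],r
def tiltpose(c,z,deg): # keep grasp point fixed
    q,r=tiltq(deg); g=np.array([*c,z+.0187]); return g+.0187*r.as_matrix()[:,2],q
E
python3 - <<'E'
from h import *
np.set_printoptions(precision=4,suppress=True)
print(proj("side",[*CASES["blue"],.15]))
c=CASES["blue"]
ctrl.movel([*c,.012],max_speed=.2); print(T())
f0=get_state()["contact_force"]
ctrl.close_gripper(70);s=get_state();print(T(),s["width"],s["contact_force"]-f0)
ctrl.movel([*c,.14],max_speed=.2);print(T(),get_state()["width"])
print(tq());print(T(),[ctrl.ik(*tiltpose(c,.14,a)) for a in(-15,15)])
p,d=vision.grab_frame("side");cv2.imwrite("pics/lift.png",p[100:400,150:500])
E
```

```text
[[325.2779 237.7508]]
11.9833
12.4 0.051301564323972 [-1.7189  0.3561  6.4606]
13.1917 0.05102897778632658
[-0.0282 -0.025  -3.8503 -0.0062 -0.007  -0.0106]
13.3417 [array([ 0.7648,  0.4217, -0.914 ,  2.1795,  0.6018,  0.5033, -1.8673]), array([ 0.5076,  0.6415, -0.8458,  1.777 ,  0.487 ,  1.2373, -1.8321])]
```

View pics/lift.png

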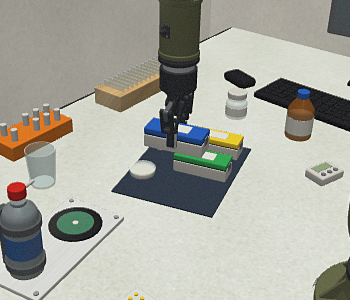

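The blue case is lifted level. Next I'll shake it and then test by tilting.

```bash
cat >> h.py <<'E'
def shake(c,z=.14):
    t=T(); c3=np.array([*c,z])
    a=tq()
    for k in range(3):
        ctrl.movel(c3+.04*U,max_speed=.35);ctrl.movel(c3-.04*U,max_speed=.35)
    ctrl.movel(c3,max_speed=.2);b=tq();print("shaken",T()-t)
    out=[]
    for dg in(15,-15):
        ctrl.movep(*tiltpose(c,z,dg));ctrl.pause(.25);ctrl.movep(*tiltpose(c,z,0));ctrl.pause(.1);out.append(tq())
    ctrl.movel(c3,max_speed=.1)
    print("t",T()-t,"w",get_state()["width"])
    for n,x in zip(("before","shaken","tilt+","tilt-"),(a,b,*out)):print(n,x, "along case-y",x[3:]@np.array([-np.sin(YAW),np.cos(YAW),0]))
E
python3 - <<'E'
from h import *
np.set_printoptions(precision=4,suppress=True)
shake(CASES["blue"]);print(T(),get_state()["tcp_pos"])
E
```

```text
shaken 2.791599999999999
t 5.808299999999999 w 0.05126377132964221
before [-0.3158 -0.3098 -3.3048  0.012   0.0319 -0.0321] along case-y 0.027559140785379563
shaken [-0.6385 -0.2621 -3.8259 -0.0173 -0.0039 -0.0039] along case-y 0.0008072241281448595
tilt+ [ 0.0953 -0.0623 -4.5422  0.0096  0.0214 -0.0382] along case-y 0.018079283650806088
tilt- [-0.4133 -0.2564 -4.2406  0.0185 -0.1034  0.0052] along case-y -0.10458714129131282
19.2 [ 0.4871 -0.0423  0.1401]
```

```bash
cat >> h.py <<'E'
def my(n=10):
    x=[]
    for _ in range(n):
        ctrl.pause(.02);x.append(get_state()["wrist_torque"]@np.array([-np.sin(YAW),np.cos(YAW),0]))
    return np.mean(x),np.std(x)
E
python3 - <<'E'
from h import *
print(T(),"level",my())
c=CASES["blue"]
for dg in(18,-18):
    ctrl.movep(*tiltpose(c,.14,dg));ctrl.pause(.2);print("at tilt",dg,my(5))
    ctrl.movep(*tiltpose(c,.14,0));ctrl.pause(.1);print("level after",dg,my())
print(T())
E
```

```text
19.2 level (np.float64(-0.10509774641310934), np.float64(0.01533233501055231))
at tilt 18 (np.float64(-0.4582213345188683), np.float64(0.09845767789570221))
level after 18 (np.float64(0.08100680853519057), np.float64(0.03803195179277034))
at tilt -18 (np.float64(0.47281923569498907), np.float64(0.03750160965713576))
level after -18 (np.float64(-0.10111500446796684), np.float64(0.03613832916191749))
22.4833
```

```bash
python3 - <<'E'
from h import *
c=CASES["blue"]
print(my(15))
for dg in(-18,18,-18,18):
    ctrl.movep(*tiltpose(c,.14,dg));ctrl.pause(.2)
    ctrl.movep(*tiltpose(c,.14,0));ctrl.pause(.15);print("level after",dg,my(15),get_state()["tcp_pos"],get_state()["eef_rot"]-Q)
print(T())
p,d=vision.grab_frame("side");cv2.imwrite("pics/held.png",p[100:400,150:500])
E
```

```text
(np.float64(-0.10063493409089383), np.float64(0.03044873200772792))
level after -18 (np.float64(-0.11273984427422659), np.float64(0.03061328582696974)) [ 0.48693394 -0.04241273  0.14013447] [ 3.14193088e-04  3.17188282e-05 -2.35290797e-04  1.75201864e-04]
level after 18 (np.float64(0.09057254611933531), np.float64(0.027854811943903924)) [ 0.48751915 -0.04150046  0.13971859] [-3.64737843e-04 -3.77121336e-05  2.77743615e-04 -3.23989637e-04]
level after -18 (np.float64(-0.10405233350995825), np.float64(0.03607877241231391)) [ 0.48694239 -0.04243618  0.14014596] [ 3.28179761e-04  3.32424159e-05 -2.46635877e-04  1.91345005e-04]
level after 18 (np.float64(0.09652839975489393), np.float64(0.02737581029090885)) [ 0.4874934  -0.04151326  0.13970287] [-3.67721156e-04 -4.09313223e-05  3.01411825e-04 -3.55978880e-04]
29.15
```

View pics/held.png

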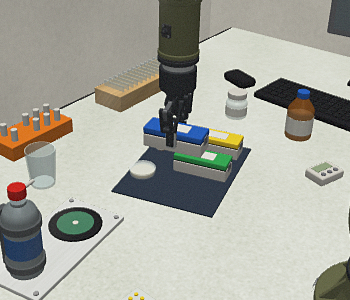

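```bash
python3 - <<'E'
from h import *
c=CASES["blue"]
for dg in(-4,4,-4,-18,4):
    ctrl.movep(*tiltpose(c,.14,dg));ctrl.pause(.2)
    ctrl.movep(*tiltpose(c,.14,0));ctrl.pause(.15);print("level after",dg,my(15),get_state()["tcp_pos"])
print(T())
E
```

```text
level after -4 (np.float64(0.10244407626911999), np.float64(0.027634252311426074)) [ 0.48702972 -0.04221654  0.14006946]
level after 4 (np.float64(0.10878629002627255), np.float64(0.028624833701821496)) [ 0.48738707 -0.04176918  0.13994689]
level after -4 (np.float64(0.11296834441104503), np.float64(0.019134393012089683)) [ 0.48700767 -0.04221207  0.14005463]
level after -18 (np.float64(-0.07913045268094412), np.float64(0.028757108446259526)) [ 0.48695447 -0.04243143  0.14012764]
level after 4 (np.float64(-0.09327727625317704), np.float64(0.027366296726311617)) [ 0.4873614  -0.0417815   0.13993263]
35.275
```

Tilts over the 6° threshold shift the moment between +0.1 and −0.1 N·m, which is 0.25 kg × g × 41 mm. Tilts of 4° don't move it, so it isn't servo hysteresis: blue is the rattler. Next I'll take it to the pad.

```bash
python3 - <<'E'
from h import *
np.set_printoptions(precision=4,suppress=True)
c=CASES["blue"];P=np.array([.5745,.1775])
ctrl.movel([*c,.19],max_speed=.15)
ctrl.movel([*P,.19],frame=Q,max_speed=.15);print(T())
ctrl.movel([*P,.105],max_speed=.1)
ctrl.pause(.3);s=get_state();print(T(),s["tcp_pos"],s["eef_rot"]-Q,s["contact_force"],s["width"],s["qpos"])
for n in("side","top"):
    p,d=vision.grab_frame(n);cv2.imwrite(f"pics/end_{n}.png",p)
    for m in models.masks_of(n,"case_blue_mid")[:1]:
        X=pts(n,m["mask"],d);hs=cv2.cvtColor(p,cv2.COLOR_BGR2HSV)
        h=m["mask"]&(abs(hs[...,0].astype(int)-112)<12)&(hs[...,1]>150);X=pts(n,h,d);X=X[(X[:,2]>.12)&(X[:,2]<.16)]
        zt=np.percentile(X[:,2],80);Y=X[abs(X[:,2]-zt)<.005];print(n,m["p"],m["point"],zt,cv2.minAreaRect(Y[:,:2].astype(np.float32)*1000))
E
```

```text
37.4833
38.7833 [0.5747 0.1776 0.1054] [-0.      0.     -0.0001  0.0003] [-0.7272  0.2337 -3.5533] 0.05097647914009337 [ 0.2005  0.7457 -0.9401  1.7234  0.6896  1.0385 -2.286 ]
side 0.57 [228.7, 281.1] 0.1429199550684838 ((571.5732421875, 179.1363983154297), (129.0480194091797, 53.725135803222656), 16.31147575378418)
```

View pics/end_side.png

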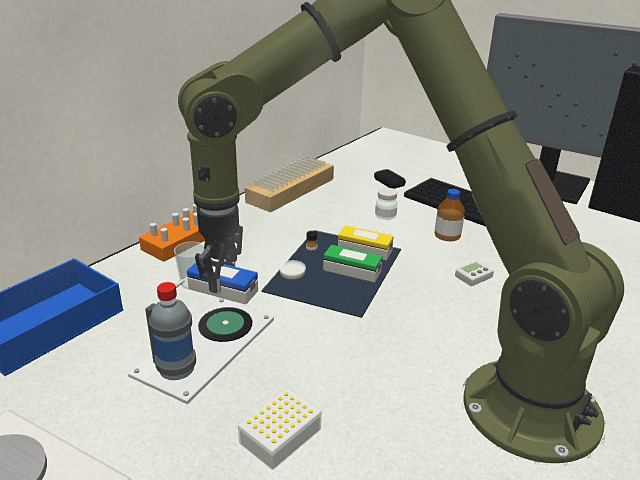

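View pics/end_top.png

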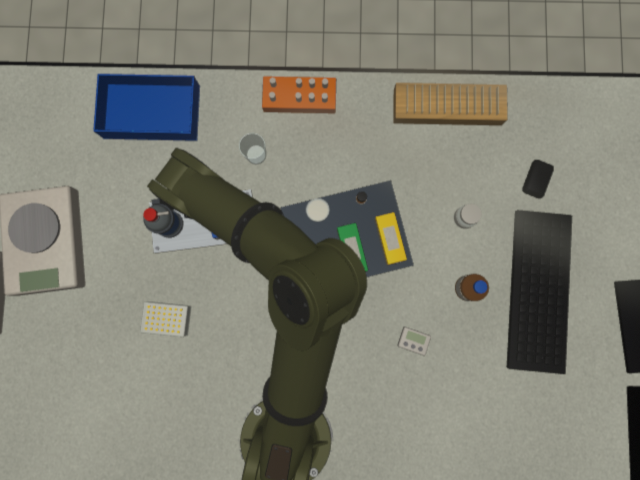

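The side view shows the blue case held level at (228,281), clear of the can and above the pad at (225,324). In the side camera its centre is within 2 mm of the pad's. The other objects haven't moved in either view.

```bash
python3 - <<'E'
from h import *
s=get_state();print(s["time"],abs(s["qd"]).max(),s["contact_force"],s["width"]);ticket.close_job()
E
```

```text
38.9833 0.0016592260109275316 [-0.61600563 -0.06676034 -4.12322876] 0.0512623761538538
the job is handed in; nothing more can be done
```

I pressed the air can's cap, found the rattling part in the blue case, and handed the job in at 39.0 s with that case held above the pad.

- **Cap:** it went fully down (7 mm, 9–11 N), and a picture afterwards showed it back up at about 194 mm.
- **Finding the case:** I lifted and shook the blue case first. Tilting it 18° each way moved the weight at the grip between about +0.1 and −0.1 N·m, as the loose part should. Tilts of 4° caused no shift, which rules out sensor or arm error. One early reading after a 15° tilt (+0.02) did not fit, probably because the arm had not settled; every later repeat agreed. I had no need to touch the green and yellow cases.
- **Final pose:** the case is level, lid up and still, with its underside about 81 mm above the pad. The side camera puts its centre within about 2 mm of the pad's. The wrist force showed only the case's weight.
- **Checks with gaps:** the arm hid the blue case and pad from the top camera at the end, so the final position rests on the side camera and the arm's own reading. The two cameras differed by about 5–8 mm on positions, and I used the average. By eye, nothing else had moved in the last pictures.

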